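Clear and hold open the plasma expressor

ROBOT

A 6-joint arm with a two-finger parallel gripper is mounted at the origin on the work surface. World frame = base frame: x ahead of the robot, y to its left, z up, the work surface at z = 0. Lengths are in mm, angles in rad, forces in N, time in s.
With the tool pointing down it reaches from about 350 to 875 mm from the base axis. Payload 4.2 kg.
Tool frame: the origin (TCP) lies on the mounting face of the last link; the fingertips stand 173 mm ahead of it and the grasp point (between the pads) lies grip_point_offset ahead of it (grip_point_offset is the distance from the TCP to the grasp point, in mm); z points along the fingers, y is the line along which they close (so a half turn about z gives the same grasp; the last joint's range is limited). The gripper opens to 85 mm and grips with 20 to 120 N. Pads are 22 mm wide; open, the fingers measure 114 mm over their backs; the gripper's body (76 mm by 85 mm) begins 54 mm behind the grasp point. The pads swing forward as they close: fully open they stand 13 mm farther back than shut.
Start: joints at [1.584, 0.385, 0.008, 0, -1.194, -0.259], TCP at [152.051, 606.202, 404.712] pointing down, gripper open.
Joint ranges: [-3.14, 3.14], [-1.21, 2.06], [-1.07, 1.41], [-3.16, 2.05], [-2.99, -0.16], [-3.1, 3.1]. Speed limits (rad/s): [2.79, 2.79, 3.14, 3.14, 3.14, 3.14].

INTERFACE

Orientations are given as a unit quaternion [x, y, z, w].
In Python, from bench import read_state, get_image, job_done, recognise, place_of, grip_point_offset gives the robot as it stands. The module is installed in compiled form; this text tells all that it offers.
- The arm moves only by the tool carry_out, never from a script. Its arguments are lists of equal length, an entry for each row: "slide": the shift along the tool's x, y, z in m, a list of three; "roll": the turn about the tool's z in degrees; "claw": the finger opening in m, from 0 to 0.0854. A call has 1 to 8 rows; each row is the pose to reach, as a shift and turn from the pose commanded when the call began, along the tool's axes at that moment; what a row does not reach only later rows make up. A row lasts 1/8 s, in which the tool goes at most 62.5 mm and 10.7 degrees, less where a joint would pass 70% of its speed; a pose out of reach is approached as far as the arm can. A call with a gripper value outside its range is refused whole. The fingers move at their own pace and stop on an object; the grip force is fixed at half the most. Time passes only in rows, so rows that repeat a pose let the fingers close. It gives the time, the measured TCP pose, the force, the opening and the grip force at its end, in the units of the state.
- read_state(): the state, without advancing time (a new reading comes with each control period).
- get_image(name): name is "scene" or "side" or "wrist"; returns a dict with "img" (400x640x3 uint8, red, green, blue), "z_map" (400x640 float32, mm along the optical axis (not along the pixel's ray), 0 where there is no reading), "mtx" (3x3 intrinsics, pixels), "k1" (the pictures are not rectified: a ray, as slopes to the right and down, at radius r is drawn at 1 + k1 r^2 times it, then the intrinsics apply), "world_from_camera" (4x4, takes a point from camera to world coordinates); the wrist camera has in their place "T_tool_cam" (4x4, takes a point from camera to tool coordinates, whose origin is the TCP and whose axes are the flange's). Camera axes: x right, y up, looking along -z (the intrinsics and any distortion apply to the point x, -y, -z); pixel columns grow to the right and rows downward; lengths in mm; the calibration is good to about 2 mm. A picture is of the moment at which its call begins: read the wrist's pose just before it.
- job_done(): hands the job in; it is judged then, once.
Trained networks look in a picture, given as the dict that the camera call returned (one of the last four; its "shot" number tells which), for a name from the list of things; names that differ only in an ending like _2 or _b are one class to them, and where a whole thing is asked for, a point or a joint stands for the part that bears it (a point fixed in the world has none). Each returns a list of dicts, best first, with "conf" (0 to 1); they miss things now and then, are a little off and sometimes report something else, mostly with a low value. They report only what shows in the picture. A call takes as long as a camera call.
- recognise(picture, thing): "at" ([column, row] in pixels, amid what is visible of it).
- place_of(picture, thing): "at" ([column, row] in pixels: a listed point, or the origin of a listed thing).
The state is a dict: "clock": time; "joints": joint angles; "joint_vel": joint speeds; "joint_efforts": joint torques, N m; "position": TCP position; "ee_rot": TCP orientation; "contact_force": force on the tool from outside, world axes, zero at the start; "wrist_torque": the same for the moment, N m; "gripper_width": finger opening in mm; "grasp_force": force on a finger pad.
Only numpy, scipy, OpenCV 4.12 (cv2) and the standard library are available. Lean on these libraries where they do the work, as an engineer would, in place of code of your own. Each camera call takes 0.05 s, during which the arm holds its last target. There are 200 camera calls.

TASK

Get the plasma expressor ready for me to hang a blood bag: first lift the green-capped spirit bottle out from in front of its clear pressure plate and stand it upright in the empty compartment of the blue reagent tray, letting go of it. Only then take the red bar at the top of the plate's hoop handle, swing the plate forward against its spring all the way to its stop without ever letting it snap back, and finish with the gripper still holding it fully open. Leave the other bottles, the specimen cups, the tube rack and the clamp where they stand.

Things in the scene. Friction and masses are not known exactly. Their poses are not given: they have to be found in the camera images.
- plate_hinge (a point): (All sizes here are in mm.) Point on the fixed plasma expressor (white base plate 195 deep x 190 wide, bolted down; upright aluminium back panel 165 wide, top 222 above the counter, with two small bag pins near its top). It is the middle of the hinge axis, 45 above the counter. The point's z is up, its y runs along the hinge axis, and its -x axis is the expressor's front: the way the plate swings open. The base reaches 55 in front of this point and 140 behind it.
- pressure_plate (a joint): Angle (rad) of the clear acrylic pressure plate (148 mm wide, top edge 160 from the hinge axis) with its steel hoop handle. 0 = shut, upright; grows as the top swings forward (towards -x of plate_hinge) and down; solid stop at 0.75. A torsion spring always drives it shut: about 5.5 N at the red bar to start it moving, about 11 N to hold it at the stop. It has no catch and shuts by itself when let go.
- handle_mid (a point): Middle of the red round grip bar (diameter (mm) 18, red part 120 long, horizontal along the hinge axis) of the hoop handle; two thin steel uprights 160 apart carry its ends. The bar's axis is 240 from the hinge axis: 285 above the counter when shut; at the stop it is 164 farther forward and 221 above the counter. The point's y runs along the bar; its z points from the hinge to the bar.
- bottle_center (a point): Centre (half-way up, 91 above its underside) of the spirit bottle: loose, white, round, 182 tall, 0.2 to 0.45 kg, body diameter (mm) 60 up to 125 high, then a shoulder, green label and a green cap of diameter 38 from 150 to 182 high (cap centre 75 above this point). It starts upright on the counter, its centre 89 to 112 in front of the hinge axis and up to 30 to either side of the middle, in the way of the plate. It can be lifted by its cap. z is up along the bottle.
- spirit_bottle: The same spirit bottle; origin at the centre of its underside, z up along the bottle.
- tray_free (a point): Middle of the floor of the empty compartment of the blue reagent tray (fixed, 250 x 150 mm, rim 28 high; floor 4 above the counter, where this point lies). The compartment measures 119 along the point's x by 142 along its y inside, walls 4 thick. The tray's other compartment, on the +x side of this point beyond a divider 60 away, holds two bottles.
- amber_bottle: Loose amber bottle with black cap, diameter (mm) 52, 128 tall, in the tray's other compartment; origin under its centre. A bystander.
- buffer_bottle: Loose clear bottle with blue cap, diameter (mm) 50, 112 tall, in the tray's other compartment; origin under its centre. A bystander.
- specimen_cup_1: Loose specimen cup with red lid, diameter (mm) 62, 67 tall; origin under its centre. A bystander.
- specimen_cup_2: Loose specimen cup with yellow lid, diameter (mm) 62, 67 tall; origin under its centre. A bystander.
- tube_rack: Loose grey rack, 60 x 200 mm (along y), with capped blood tubes to 103 high; origin under its centre. A bystander.
- hemostat: Loose steel clamp (haemostat), 150 mm long, 8 high, lying flat; origin under its middle. A bystander.

How it is judged:
By the outcome, as a careful person would: the job done as asked, in the order asked, and still so for the second after the job is handed in, while the arm keeps its last pose, push and grip.
It also fails if it takes over 54 s, if anything falls off the work surface, if the arm or the gripper's body presses on something with over 40 N, if the wrist force passes 120 N, or if a joint passes its speed limit or range.

## Working session

There is one attempt and no reset: what is moved stays moved. The work goes in short steps, Python scripts to look and compute and a tool call to move; the robot and the scene stay as the last step left them, time stands still between calls to the robot, and variables do not carry over. Pictures are saved under pics/ and viewed, at most 10 in all, crops included, and the job is handed in when it is done.

Besides the shell and the picture viewer there is one more tool, called after "Call:" as name([rows], argument=value, ...), one row to a line, values as JSON. carry_out: Moves the arm, as the interface text tells. Its arguments: {"type":"object","properties":{"slide":{"type":"array"},"roll":{"type":"array"},"claw":{"type":"array"}},"required":["slide","roll","claw"]}

```bash
mkdir -p pics
cat > h.py <<'E'
import numpy as np,cv2
from bench import *
from scipy.spatial.transform import Rotation as R
def T_of(p,st=None):
    if 'world_from_camera' in p: return np.array(p['world_from_camera'])
    T=np.eye(4);T[:3,:3]=R.from_quat(st['ee_rot']).as_matrix();T[:3,3]=st['position']
    return T@np.array(p['T_tool_cam'])
def ray(p,at,st=None):
    K=np.array(p['mtx']);d=np.array([(at[0]-K[0,2])/K[0,0],(at[1]-K[1,2])/K[1,1]])
    u=d.copy()
    for _ in range(20): u=d/(1+p['k1']*(u@u))
    T=T_of(p,st); v=T[:3,:3]@np.array([u[0],-u[1],-1.]); return T[:3,3],v
def tri(rs):
    A=np.zeros((3,3));b=np.zeros(3)
    for o,v in rs:
        v=v/np.linalg.norm(v);P=np.eye(3)-np.outer(v,v);A+=P;b+=P@o
    x=np.linalg.solve(A,b)
    return x,[round(float(np.linalg.norm(np.cross(x-o,v/np.linalg.norm(v)))),1) for o,v in rs]
def save(p,n): cv2.imwrite('pics/'+n+'.png',cv2.cvtColor(np.asarray(p['img']),cv2.COLOR_RGB2BGR))
def dep(p,at,st=None):
    z=np.asarray(p['z_map']);c,r=int(round(at[0])),int(round(at[1]))
    w=z[max(r-1,0):r+2,max(c-1,0):c+2];w=w[w>0]
    if len(w)==0:return None
    o,v=ray(p,at,st);return o+v*np.median(w)
E
python3 - <<'E'
from h import *
np.set_printoptions(precision=1,suppress=True)
st=read_state();print(st['position'],st['ee_rot'],grip_point_offset)
P={n:get_image(n) for n in('scene','side','wrist')}
for n in P: save(P[n],n+'0')
for t in['plate_hinge','handle_mid','bottle_center','tray_free','spirit_bottle','amber_bottle','buffer_bottle','specimen_cup_1','tube_rack','hemostat']:
    rs=[]
    for n in P:
        l=place_of(P[n],t)
        for d in l[:2]: print(t,n,np.array(d['at']),round(d['conf'],2),dep(P[n],d['at'],st))
        if l and l[0]['conf']>.4: rs.append(ray(P[n],l[0]['at'],st))
    if len(rs)>1: print('   TRI',*tri(rs))
E
```

```text
[152.  606.  403.6] [ 1.  -0.1 -0.   0. ] 154.70000000000002
plate_hinge scene [409.9 216.5] 0.74 [551.6 187.9  48.5]
plate_hinge side [248.8 176.6] 0.88 [537.  189.   48.5]
   TRI [541.5 194.6  40. ] [1.9, 1.9]
handle_mid scene [425.7 151.9] 0.74 [554.9 185.4 290.4]
handle_mid side [241.1 110.3] 0.71 [538.9 180.3 284.8]
   TRI [543.3 190.1 280.3] [2.6, 2.6]
bottle_center scene [378.6 202.9] 0.63 [565.2  71.9 129.5]
bottle_center scene [372.7 227.8] 0.57 [567.7  65.4  30.5]
bottle_center side [271.1 185.8] 0.61 [525.3  60.1 108.9]
bottle_center side [379.8 270.6] 0.27 [ 582.9 -292.5   28.2]
   TRI [533.8  80.   96. ] [6.5, 6.5]
tray_free scene [274.  223.7] 0.83 [ 486.6 -234.1    8.3]
tray_free side [340.8 283.6] 0.8 [ 496.6 -243.6    4.7]
   TRI [ 492.8 -239.9   10.6] [6.3, 6.3]
spirit_bottle scene [374.6 227.1] 0.83 [569.9  70.3  35.1]
spirit_bottle side [276.6 203.3] 0.76 [533.1  54.1  40.7]
spirit_bottle side [181.3 202.6] 0.58 [339.2 242.2  36.2]
   TRI [548.8  78.2  12.7] [0.9, 0.9]
amber_bottle scene [280.8 254.7] 0.57 [ 650.  -224.1   43.3]
amber_bottle side [367.7 250.5] 0.6
[... 220 characters left out ...]
0.8 [ 583.6 -293.2   28.2]
buffer_bottle side [237.4 242.1] 0.61 [385.2  41.7   3.1]
   TRI [ 597.2 -286.4    6.6] [2.9, 2.9]
specimen_cup_1 scene [195.5 275.7] 0.86 [ 736.1 -439.3   95.5]
specimen_cup_1 side [447.1 305.2] 0.68 [ 621.8 -468.8   34. ]
specimen_cup_1 side [183.5 203.9] 0.59 [343.2 239.1  30.5]
   TRI [ 649.7 -461.7   -7.1] [4.4, 4.4]
tube_rack scene [342.9 296.5] 0.69 [782.8 -71.3   2.6]
tube_rack side [248.4 172.7] 0.72 [535.2 184.9  67.7]
tube_rack side [367.3 191. ] 0.68 [780.1 -60.7   8.3]
   TRI [625.9  79.6 -33.7] [168.8, 168.8]
hemostat scene [350.7 194.8] 0.49 [368.   43.1   0.8]
hemostat side [236.4 244. ] 0.73 [380.5  40.2   0.4]
   TRI [377.8  38.2   7.2] [2.7, 2.7]
```

View pics/scene0.png

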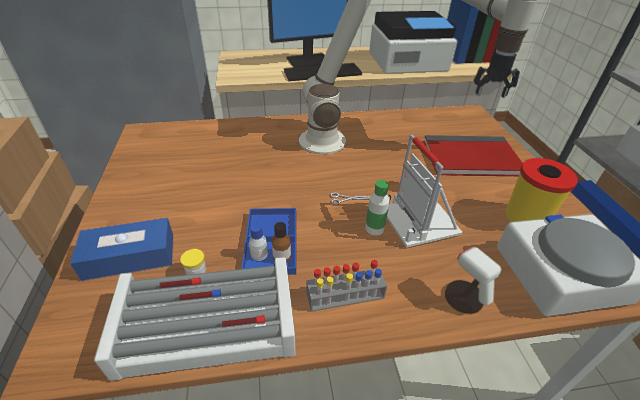

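View pics/side0.png

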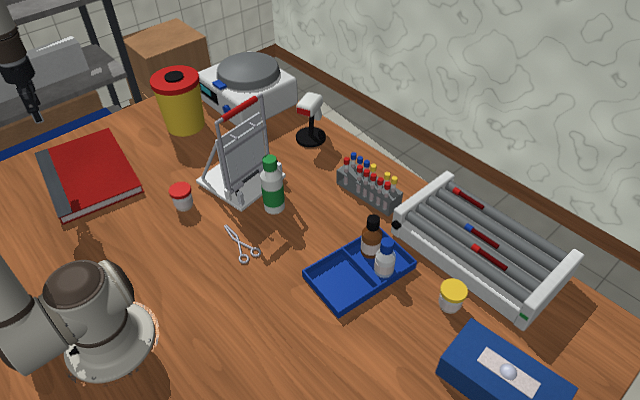

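The scene picture shows the bottle (378,205) in front of the expressor, with the bar at (425,152). The side picture shows the free compartment at (340,283) and the other bottles at (372,240) and (386,258). Next I measure the bar's yaw and the cap.

```bash
cat >> h.py <<'E'
def cloud(p,st,mask):
    out=[dep(p,(c,r),st) for r,c in np.argwhere(mask)]
    return np.array([o for o in out if o is not None])
def masks(p):
    h=cv2.cvtColor(np.asarray(p['img']),cv2.COLOR_RGB2HSV);H,S,V=h[...,0].astype(int),h[...,1],h[...,2]
    return ((H<6)|(H>174))&(S>150)&(V>60),(H>45)&(H<85)&(S>100)&(V>30)
def report(p,st):
    r,g=masks(p)
    C=cloud(p,st,r); C=C[(C[:,2]>180)&(C[:,2]<310)] if len(C) else C
    if len(C)>10:
        m=C[:,:2].mean(0);u=np.linalg.svd(C[:,:2]-m)[2][0];t=(C[:,:2]-m)@u
        print('red n',len(C),'mid',m+u*(t.min()+t.max())/2,'len',np.ptp(t),'dir deg',np.degrees(np.arctan2(u[1],u[0]))%180,'ztop',np.percentile(C[:,2],95))
    G=cloud(p,st,g); 
    if len(G)>10:
        G2=G[G[:,2]>np.percentile(G[:,2],97)-8]
        if len(G2)>4:
            c,rad=cv2.minEnclosingCircle(G2[:,:2].astype(np.float32));print('green n',len(G),'top',np.percentile(G[:,2],97),'circle',c,rad,'mean',G2.mean(0))
E
python3 - <<'E'
from h import *
np.set_printoptions(precision=1,suppress=True)
st=read_state()
for n in('scene','side'):
    p=get_image(n);print(n);report(p,st)
    z=np.asarray(p['z_map']);h=cv2.cvtColor(np.asarray(p['img']),cv2.COLOR_RGB2HSV)
    B=cloud(p,st,(h[...,0]>110)&(h[...,0]<125)&(h[...,1]>150)&(h[...,2]>60))
    B=B[(B[:,2]>-5)&(B[:,2]<40)&(B[:,0]>380)&(B[:,0]<760)&(abs(B[:,1]+240)<150)]
    print(len(B),cv2.minAreaRect(B[:,:2].astype(np.float32)))
print(R.from_quat(st['ee_rot']).as_matrix())
E
```

```text
scene
red n 1484 mid [ 39.7 786.5] len 1532.6739380069187 dir deg 153.2446367245453 ztop 292.4458056237174
green n 441 top 258.9626001250866 circle (-664.9847412109375, 1032.03076171875) 18.79324722290039 mean [-662.8 1036.3  278.3]
927 ((545.0673217773438, -247.41558837890625), (150.3192138671875, 279.83612060546875), 84.448486328125)
side
red n 1149 mid [547.5 427.5] len 510.6168789842603 dir deg 87.68501531576177 ztop 292.30724706371285
green n 566 top 183.79816392358222 circle (541.6796264648438, 81.20575714111328) 18.15218162536621 mean [539.9  78.7 182.2]
798 ((557.579833984375, -247.3129119873047), (150.963134765625, 251.38551330566406), 83.63784790039062)
[[ 1.  -0.2  0. ]
 [-0.2 -1.   0. ]
 [ 0.  -0.  -1. ]]
```

```bash
cat >> h.py <<'E'
def plan(st,target,toolx_deg=None):
    Rm=R.from_quat(st['ee_rot']).as_matrix();d=Rm.T@(np.array(target)-st['position'])
    yaw=np.degrees(np.arctan2(Rm[1,0],Rm[0,0]))
    print('shift m',np.round(d/1000,4),'toolx yaw',round(yaw,2),'roll',None if toolx_deg is None else round(yaw-toolx_deg,2))
E
python3 - <<'E'
from h import *
np.set_printoptions(precision=2,suppress=True)
st=read_state()
for n in('scene','side'):
    p=get_image(n);r,g=masks(p);C=cloud(p,st,r)
    C=C[(C[:,2]>265)&(C[:,2]<310)&(abs(C[:,0]-545)<110)&(abs(C[:,1]-190)<50)]
    m=C[:,:2].mean(0);u=np.linalg.svd(C[:,:2]-m)[2][0];t=(C[:,:2]-m)@u
    print(n,len(C),m+u*(t.min()+t.max())/2,np.ptp(t),np.degrees(np.arctan2(u[1],u[0])),C[:,2].max())
plan(st,[541,60,560],0)
E
```

```text
scene 211 [542.01 186.36] 117.06063975482694 9.398715854733897 294.9711060791194
side 243 [539.76 186.16] 120.23201508664482 -171.45417127411696 294.3771568637188
shift m [ 0.51  0.44 -0.16] toolx yaw -14.09 roll -14.09
```

Call:
carry_out([
  [0.02, 0.02, -0.05],
  [0.05, 0.045, -0.09],
  [0.08, 0.07, -0.13],
  [0.12, 0.105, -0.156],
  [0.166, 0.143, -0.156],
  [0.212, 0.183, -0.156],
  [0.258, 0.223, -0.156],
  [0.304, 0.262, -0.156],
], roll=[-3, -6, -9, -12, -15, -18, -21, -23], claw=[0.0854, 0.0854, 0.0854, 0.0854, 0.0854, 0.0854, 0.0854, 0.0854])

```text
clock: 2.85
position: [383.7, 276.1, 561.2]
ee_rot: [0.997, 0.079, 0.0, -0.0]
contact_force: [1.0, 0.6, 0.1]
gripper_width: 85.3
grasp_force: 0.0
```

Run:
```python
from h import *
st=read_state();print(st['position'],st['clock']);plan(st,[541,70,560],9)
```

```text
[383.69885114 276.09719178 561.15883815] 2.85
shift m [0.1231 0.2282 0.0011] toolx yaw 9.02 roll 0.02
```

Call:
carry_out([
  [0.027, 0.05, 0],
  [0.054, 0.1, 0],
  [0.081, 0.15, 0],
  [0.108, 0.2, 0],
  [0.123, 0.228, 0],
  [0.123, 0.228, 0],
], roll=[0, 0, 0, 0, 0, 0], claw=[0.0854, 0.0854, 0.0854, 0.0854, 0.0854, 0.0854])

```text
clock: 3.6
position: [541.0, 70.4, 560.0]
ee_rot: [0.997, 0.076, -0.001, 0.0]
contact_force: [-0.5, 0.1, -0.5]
gripper_width: 85.3
grasp_force: 0.0
```

Run:
```python
from h import *
np.set_printoptions(precision=2,suppress=True)
st=read_state();p=get_image('wrist');save(p,'w1');print(st['position'])
r,g=masks(p)
C=cloud(p,st,r);C=C[(C[:,2]>265)&(C[:,2]<310)]
if len(C)>10:
    m=C[:,:2].mean(0);u=np.linalg.svd(C[:,:2]-m,full_matrices=False)[2][0];t=(C[:,:2]-m)@u
    print(len(C),m+u*(t.min()+t.max())/2,np.ptp(t),np.degrees(np.arctan2(u[1],u[0])),C[:,2].max())
G=cloud(p,st,g);G=G[G[:,2]>100]
if len(G): 
    G2=G[G[:,2]>G[:,2].max()-6];print(len(G2),G2.mean(0),cv2.minEnclosingCircle(G2[:,:2].astype(np.float32)))
```

```text
[541.01  70.35 559.99]
3546 [529.99 185.48] 141.44200801411358 -171.14803344424377 292.897774345383
898 [543.44  80.6  180.22] ((542.7450561523438, 80.4389419555664), 18.801877975463867)
```

View pics/w1.png

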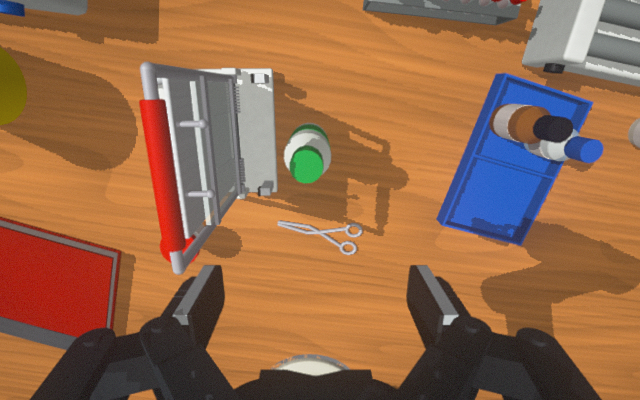

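Run:
```python
from h import *
st=read_state();plan(st,[542.7,80.4,319],9)
```

```text
shift m [ 0.0039 -0.0087  0.2413] toolx yaw 8.8 roll -0.2
```

Call:
carry_out([
  [0.003, -0.009, 0.05],
  [0.003, -0.009, 0.1],
  [0.003, -0.009, 0.15],
  [0.003, -0.009, 0.195],
  [0.003, -0.009, 0.225],
  [0.003, -0.009, 0.241],
  [0.003, -0.009, 0.241],
], roll=[0, 0, 0, 0, 0, 0, 0], claw=[0.0854, 0.0854, 0.0854, 0.0854, 0.0854, 0.0854, 0.0854])

```text
clock: 4.53
position: [540.8, 82.2, 318.9]
ee_rot: [0.997, 0.079, -0.001, 0.0]
contact_force: [0.1, 0.2, 0.9]
gripper_width: 85.3
grasp_force: 0.0
```

Call:
carry_out([
  [0, 0, 0],
  [0, 0, 0],
  [0, 0, 0],
  [0, 0, 0],
  [0, 0, 0],
  [0, 0, 0],
], roll=[0, 0, 0, 0, 0, 0], claw=[0.02, 0.02, 0.02, 0.02, 0.02, 0.02])

```text
clock: 5.28
position: [541.9, 81.3, 320.9]
ee_rot: [0.997, 0.078, 0.001, -0.0]
contact_force: [-0.9, -0.1, 5.4]
gripper_width: 36.8
grasp_force: 60.5
```

Call:
carry_out([
  [0, 0, -0.015],
  [0, 0, -0.045],
  [-0.003, 0.01, -0.08],
  [-0.012, 0.04, -0.09],
  [-0.025, 0.08, -0.09],
  [-0.038, 0.124, -0.09],
  [-0.052, 0.17, -0.09],
  [-0.066, 0.216, -0.09],
], roll=[0, 0, 0, 0, 0, 0, 0, 0], claw=[0.02, 0.02, 0.02, 0.02, 0.02, 0.02, 0.02, 0.02])

```text
clock: 6.28
position: [509.0, -143.6, 409.2]
ee_rot: [0.997, 0.078, -0.001, -0.001]
contact_force: [0.8, -0.3, -3.9]
gripper_width: 37.0
grasp_force: 60.6
```

Run:
```python
from h import *
np.set_printoptions(precision=2,suppress=True)
st=read_state();p=get_image('wrist');save(p,'w2');print(st['position'])
for t in('tray_free','bottle_center','spirit_bottle'):
    for d in place_of(p,t)[:1]: print(t,d['at'],d['conf'],dep(p,d['at'],st))
plan(st,[496,-240,411],9)
```

```text
[ 509.02 -143.62  409.19]
tray_free [392.9, 186.2] 0.85 [ 496.21 -239.67    2.35]
spirit_bottle [314.6, 183.6] 0.83 [ 538.51 -138.36  189.01]
shift m [-0.03  0.09 -0.  ] toolx yaw 8.91 roll -0.09
```

View pics/w2.png

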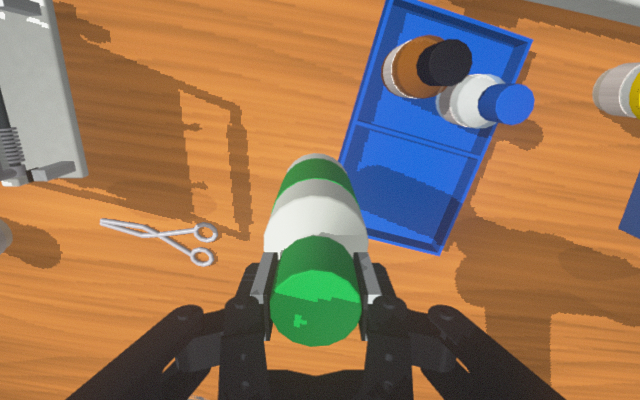

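The bottle hangs upright in the gripper (cap at 316,300). The free compartment is clear, with its middle at (393,186).

Call:
carry_out([
  [-0.013, 0.04, 0],
  [-0.026, 0.08, 0],
  [-0.0285, 0.093, 0.01],
  [-0.0285, 0.093, 0.035],
  [-0.0285, 0.093, 0.06],
  [-0.0285, 0.093, 0.075],
  [-0.0285, 0.093, 0.08],
  [-0.0285, 0.093, 0.082],
], roll=[0, 0, 0, 0, 0, 0, 0, 0], claw=[0.02, 0.02, 0.02, 0.02, 0.02, 0.02, 0.02, 0.02])

```text
clock: 7.48
position: [496.6, -238.3, 328.0]
ee_rot: [0.997, 0.078, 0.0, 0.0]
contact_force: [0.3, -0.2, -3.9]
gripper_width: 36.7
grasp_force: 62.1
```

Call:
carry_out([
  [0, 0, 0.001],
  [0, 0, 0.002],
], roll=[0, 0], claw=[0.02, 0.02])

```text
clock: 7.72
position: [496.3, -238.7, 326.4]
ee_rot: [0.997, 0.078, 0.001, 0.0]
contact_force: [0.4, -0.4, -2.6]
gripper_width: 36.4
grasp_force: 62.1
```

Call:
carry_out([
  [0, 0, 0.001],
  [0, 0, 0.002],
  [0, 0, 0.002],
], roll=[0, 0, 0], claw=[0.02, 0.02, 0.02])

```text
clock: 8.1
position: [496.4, -238.8, 324.9]
ee_rot: [0.997, 0.078, 0.001, 0.0]
contact_force: [-2.1, 0.3, 3.7]
gripper_width: 36.9
grasp_force: 63.0
```

Touched down; release slowly, then rise.

Call:
carry_out([
  [0, 0, 0],
  [0, 0, 0],
  [0, 0, 0],
  [0, 0, 0],
  [0, 0, 0],
  [0, 0, -0.02],
  [0, 0, -0.06],
  [0, 0, -0.11],
], roll=[0, 0, 0, 0, 0, 0, 0, 0], claw=[0.045, 0.055, 0.075, 0.0854, 0.0854, 0.0854, 0.0854, 0.0854])

```text
clock: 9.1
position: [495.9, -238.6, 433.9]
ee_rot: [0.997, 0.078, -0.001, -0.0]
contact_force: [1.3, 0.2, 0.4]
gripper_width: 85.3
grasp_force: 0.0
```

Call:
carry_out([
  [0, 0, -0.04],
  [0, -0.02, -0.09],
  [0, -0.06, -0.13],
  [0, -0.1, -0.15],
  [0, -0.13, -0.15],
], roll=[0, 0, 0, 0, 0], claw=[0.0854, 0.0854, 0.0854, 0.0854, 0.0854])

```text
clock: 9.72
position: [475.3, -109.1, 586.0]
ee_rot: [0.997, 0.078, 0.002, 0.0]
contact_force: [0.8, 0.6, -0.5]
gripper_width: 85.5
grasp_force: 0.0
```

Run:
```python
from h import *
np.set_printoptions(precision=2,suppress=True)
st=read_state();p=get_image('wrist');save(p,'w3');print(st['position'],st['clock'])
r,g=masks(p);G=cloud(p,st,g);G=G[G[:,2]>100];G2=G[G[:,2]>G[:,2].max()-6]
print(cv2.minEnclosingCircle(G2[:,:2].astype(np.float32)),G2[:,2].max())
plan(st,[543,150,590],9)
```

```text
[ 475.3  -109.07  586.02] 9.725
((496.9795227050781, -239.30621337890625), 19.04758644104004) 185.168176761435
shift m [ 0.11 -0.25 -0.  ] toolx yaw 8.94 roll -0.06
```

View pics/w3.png

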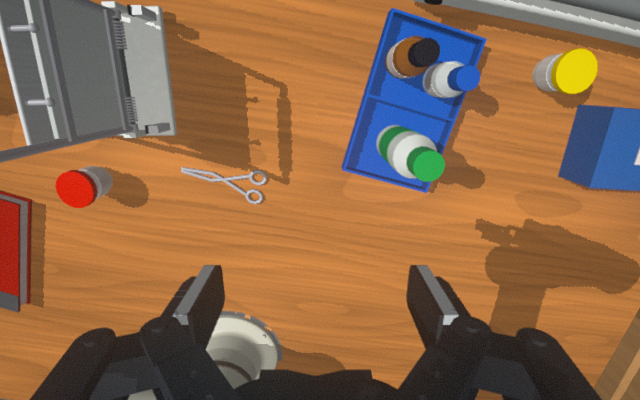

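The bottle stands upright in the free compartment (cap at 428,165). Next I go towards the bar.

Call:
carry_out([
  [0.02, -0.045, 0],
  [0.04, -0.09, 0],
  [0.06, -0.136, 0],
  [0.08, -0.182, 0],
  [0.1, -0.225, 0],
  [0.107, -0.245, 0],
  [0.107, -0.245, 0],
], roll=[0, 0, 0, 0, 0, 0, 0], claw=[0.0854, 0.0854, 0.0854, 0.0854, 0.0854, 0.0854, 0.0854])

```text
clock: 10.65
position: [544.0, 149.5, 582.9]
ee_rot: [0.997, 0.079, -0.001, 0.0]
contact_force: [0.6, 0.3, 0.1]
gripper_width: 85.1
grasp_force: 0.0
```

```bash
cat > bar.py <<'E'
from h import *
np.set_printoptions(precision=2,suppress=True)
st=read_state();p=get_image('wrist');save(p,'w4');print(st['position'],st['clock'])
r,g=masks(p);C=cloud(p,st,r)
C=C[(C[:,2]>270)&(C[:,2]<300)&(abs(C[:,0]-541)<75)&(abs(C[:,1]-187)<30)]
c,s,a=cv2.minAreaRect(C[:,:2].astype(np.float32));print(len(C),c,s,a,C[:,2].max())
T=C[C[:,2]>C[:,2].max()-4];print(T.mean(0),np.polyfit(T[:,0],T[:,1],1))
for t in('handle_mid','plate_hinge'):
    for d in place_of(p,t)[:1]: print(t,d['at'],d['conf'],dep(p,d['at'],st))
E
python3 bar.py
```

```text
[544.01 149.49 582.92] 10.65
2587 (539.569580078125, 189.500732421875) (122.02118682861328, 17.22054100036621) 8.320695877075195 293.06736479478275
[545.17 190.11 291.23] [  0.15 106.94]
handle_mid [267.2, 191.4] 0.68 [540.49 189.23 292.21]
plate_hinge [288.8, 145.2] 0.84 [549.65 185.99 113.88]
```

```bash
python3 -c "
from h import *
plan(read_state(),[540,189.3,438],8.8)"
```

```text
shift m [ 0.003  -0.0419  0.1461] toolx yaw 8.86 roll 0.06
```

Call:
carry_out([
  [0.003, -0.042, 0],
  [0.003, -0.042, 0.04],
  [0.003, -0.042, 0.08],
  [0.003, -0.042, 0.115],
  [0.003, -0.042, 0.138],
  [0.003, -0.042, 0.146],
  [0.003, -0.042, 0.146],
], roll=[0, 0, 0, 0, 0, 0, 0], claw=[0.0854, 0.0854, 0.0854, 0.0854, 0.0854, 0.0854, 0.0854])

```text
clock: 11.68
position: [540.3, 189.7, 438.3]
ee_rot: [0.997, 0.077, 0.0, 0.0]
contact_force: [-0.3, 0.5, -0.6]
gripper_width: 85.4
grasp_force: 0.0
```

Run:
```python
from h import *
st=read_state();p=get_image('wrist');save(p,'w5');plan(st,[540,189.3,438],8.8)
print([(d['at'],d['conf'],dep(p,d['at'],st)) for d in place_of(p,'handle_mid')[:1]])
```

```text
shift m [-0.0004  0.0003  0.0003] toolx yaw 8.87 roll 0.07
[([314.3, 289.7], 0.58, array([546.67507329, 191.07525943, 291.9835205 ]))]
```

View pics/w5.png

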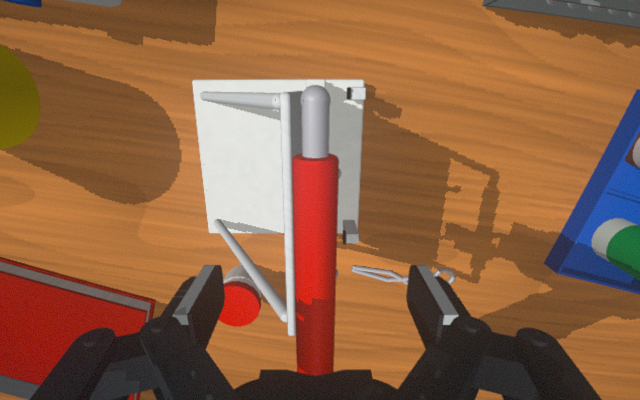

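The bar (315,265) runs centred between the open pads, so I close.

Call:
carry_out([
  [0, 0, 0],
  [0, 0, 0],
  [0, 0, 0],
  [0, 0, 0],
  [0, 0, 0],
  [0, 0, 0],
  [0, 0, 0],
], roll=[0, 0, 0, 0, 0, 0, 0], claw=[0.005, 0.005, 0.005, 0.005, 0.005, 0.005, 0.005])

```text
clock: 12.65
position: [540.2, 190.1, 438.0]
ee_rot: [0.997, 0.078, 0.0, 0.0]
contact_force: [-0.3, -2.3, 1.8]
gripper_width: 16.6
grasp_force: 58.6
```

Call:
carry_out([
  [0, 0.012, 0.0003],
  [0, 0.024, 0.0012],
  [0, 0.0359, 0.0027],
  [0, 0.0477, 0.0048],
  [0, 0.0594, 0.0075],
  [0, 0.0709, 0.0107],
  [0, 0.0823, 0.0145],
  [0, 0.0935, 0.0189],
], roll=[0, 0, 0, 0, 0, 0, 0, 0], claw=[0.005, 0.005, 0.005, 0.005, 0.005, 0.005, 0.005, 0.005])

```text
clock: 13.65
position: [554.4, 99.6, 420.5]
ee_rot: [0.997, 0.078, 0.002, -0.003]
contact_force: [-4.3, 7.1, 7.3]
gripper_width: 16.4
grasp_force: 62.2
```

Call:
carry_out([
  [0, 0.0109, 0.005],
  [0, 0.0216, 0.0105],
  [0, 0.0319, 0.0165],
  [0, 0.042, 0.023],
  [0, 0.0517, 0.03],
  [0, 0.0611, 0.0375],
  [0, 0.0611, 0.0375],
], roll=[0, 0, 0, 0, 0, 0, 0], claw=[0.005, 0.005, 0.005, 0.005, 0.005, 0.005, 0.005])

```text
clock: 14.52
position: [564.2, 39.1, 382.3]
ee_rot: [0.997, 0.078, 0.002, -0.003]
contact_force: [-4.9, 7.6, 7.7]
gripper_width: 16.0
grasp_force: 64.9
```

Call:
carry_out([
  [0, 0.003, 0.0025],
  [0, 0.006, 0.0052],
  [0, 0.009, 0.008],
  [0, 0.009, 0.008],
], roll=[0, 0, 0, 0], claw=[0.005, 0.005, 0.005, 0.005])

```text
clock: 15.02
position: [565.5, 30.6, 374.4]
ee_rot: [0.997, 0.078, 0.002, -0.002]
contact_force: [-3.7, 8.7, 6.8]
gripper_width: 16.4
grasp_force: 65.7
```

Call:
carry_out([
  [0, 0.0015, 0.0014],
  [0, 0.003, 0.0028],
  [0, 0.003, 0.0028],
], roll=[0, 0, 0], claw=[0.005, 0.005, 0.005])

```text
clock: 15.4
position: [565.9, 27.8, 371.7]
ee_rot: [0.997, 0.078, 0.002, -0.003]
contact_force: [-4.3, 8.4, 7.3]
gripper_width: 16.4
grasp_force: 65.9
```

Call:
carry_out([
  [0, 0.0015, 0.0014],
  [0, 0.003, 0.0028],
  [0, 0.003, 0.0028],
], roll=[0, 0, 0], claw=[0.005, 0.005, 0.005])

```text
clock: 15.78
position: [565.9, 26.3, 370.9]
ee_rot: [0.997, 0.078, 0.002, -0.004]
contact_force: [-9.4, 16.3, 16.0]
gripper_width: 16.4
grasp_force: 66.8
```

The force doubled, so the plate is at its stop. I hold there and check.

Call:
carry_out([
  [0, 0.0004, 0.0004],
  [0, 0.0004, 0.0004],
  [0, 0.0004, 0.0004],
  [0, 0.0004, 0.0004],
  [0, 0.0004, 0.0004],
  [0, 0.0004, 0.0004],
], roll=[0, 0, 0, 0, 0, 0], claw=[0.005, 0.005, 0.005, 0.005, 0.005, 0.005])

```text
clock: 16.52
position: [565.9, 26.2, 370.7]
ee_rot: [0.997, 0.079, 0.002, -0.004]
contact_force: [-10.8, 17.3, 17.0]
gripper_width: 15.9
grasp_force: 66.9
```

Run:
```python
from h import *
p=get_image('side');save(p,'s2');st=read_state();print(st['contact_force'],st['position'],st['clock'])
```

```text
[-10.93444731  17.18869429  17.61499876] [565.90052196  26.19909416 370.76777573] 16.575
```

View pics/s2.png

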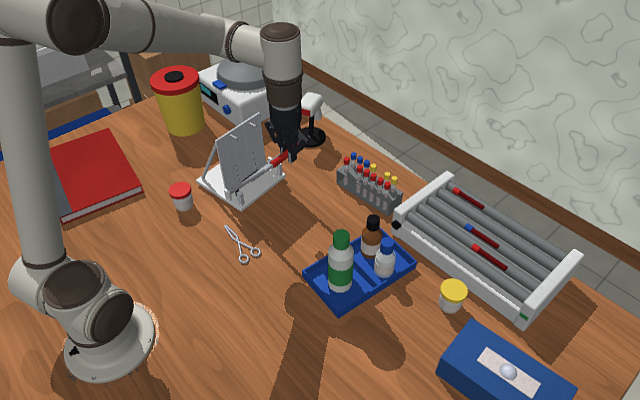

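The plate is swung open with the bar held at (283,157). The bottle stands upright in the tray (341,262), and the other things are unmoved.

```bash
python3 -c "
from bench import *
print(job_done())"
```

```text
the job is handed in; nothing more can be done
None
```

The spirit bottle stands upright and released in the tray's empty compartment, and the gripper is holding the pressure plate open against its stop; I handed the job in at about 16.6 s and no verdict came back.

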